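# Complete the incense sampler and bare its inner lid

## Robot

A 6-joint arm with a two-finger parallel gripper is mounted at the origin on the work surface. World frame = base frame: x ahead of the robot, y to its left, z up, the work surface at z = 0. Lengths are in mm, angles in rad, forces in N, time in s.
With the tool pointing down it reaches from about 150 to 775 mm from the base axis. Payload 6.1 kg.
Tool frame: the origin (TCP) lies on the front face of the gripper's body, between the roots of the fingers; the fingertips stand 73 mm ahead of it and the grasp point (between the pads) lies 54 mm ahead of it; x points along the fingers, y is the direction in which the jaws open and shut, and the axes are right-handed (so a half turn about x gives the same grasp; the last joint's range is limited). The gripper opens to 85 mm and grips with 20 to 120 N. Pads are 22 mm wide; open, the fingers measure 114 mm over their backs; the gripper's body (76 mm by 85 mm) begins 54 mm behind the grasp point. The pads swing forward as they close: fully open they stand 13 mm farther back than shut.
Start: joints at [1.281, 0.126, -0.04, 1.405, 0, 1.571], TCP at [150.018, 503.094, 303.895] pointing down, gripper open.
Joint ranges: [-2.72, 2.72], [-0.95, 1.95], [-1.27, 1.35], [-1.78, 2.02], [-1.46, 1.47], [-3.14, 3.14]. Speed limits (rad/s): [2.39, 2.39, 3.01, 3.14, 3.14, 3.14].

## Interface

Orientations are given as a 3x3 rotation matrix whose columns are the frame's x, y, z axes.
In Python, from cell import r, vision gives the robot as it stands.
- The arm moves only by the tool play_rows, never from a script. Its argument "plan" is a list of rows, each an object of numbers: "hand": the closure in counts, from 0 (fully open) to 255 (shut); "dx", "dy", "dz": the shift along the world's x, y, z in mm; "twist": the turn about the world's z in rad. A call has 1 to 20 rows; each row shifts and turns the commanded pose from where the row before left it; what a row does not reach is not made up. A row lasts 1/8 s, in which the tool goes at most 62.5 mm and 10.7 degrees, less where a joint would pass 70% of its speed; a pose out of reach is approached as far as the arm can. A call with a gripper value outside its range is refused whole. The fingers move at their own pace and stop on an object; "newtons" is the grip in N (left out, the last holds). Time passes only in rows, so rows that do not move let the fingers close. It gives the time, the measured TCP pose, the force and the opening at its end, in the units of the state.
- r.state(): the state, without advancing time (a new reading comes with each control period).
- vision.grab_frame(name): name is "side" or "top"; returns (picture, depth): 480x640x3 uint8, blue, green, red; 480x640 float32, mm along the optical axis (not along the pixel's ray), 0 where there is no reading.
- vision.camera_info(name): a dict with "intrinsics" (3x3 intrinsics, pixels), "cam_to_world" (4x4, takes a point from camera to world coordinates). Camera axes: x right, y up, looking along -z (the intrinsics and any distortion apply to the point x, -y, -z); pixel columns grow to the right and rows downward; lengths in mm; the calibration is good to about 2 mm. A picture is of the moment at which its call begins. camera_info takes no time and is no camera call.
- r.close_job(): hands the job in, once; it reports no verdict.
The state is a dict: "t": time; "joint_pos": joint angles; "dq": joint speeds; "joint_efforts": joint torques, N m; "ee_pos": TCP position; "orientation": TCP orientation; "wrist_force": force on the tool from outside, world axes, zero at the start; "torque": the same for the moment, N m; "width": opening from 0.0 (shut) to 1.0 (fully open).
Only numpy, scipy, OpenCV 4.12 (cv2) and the standard library are available. Lean on these libraries where they do the work, as an engineer would, in place of code of your own. Each camera call takes 0.05 s, during which the arm holds its last target. There are 200 camera calls.

## Task

Complete this incense sampler: stand the two spare jars in the tray's two empty cells, without lifting out or shifting the jars already packed. Then lift the nested double lid as one by the inner lid's brass knob, lower it over the tray until the inner lid sits fully home (do not drop it), and let go of the knob. Finally take the outer lid alone by its black collar and raise it straight up about 10 cm, leaving the inner lid seated, and finish while holding the outer lid level and still above it; do not disturb the dish, canister and carton.

Things in the scene. Friction and masses are not known exactly. Their poses are not given: they have to be found in the camera images.
- tray: Fixed sampler tray (all sizes in mm). Brown plinth 222 x 78, 6 thick; on it pale walls 200 (x) x 56 (y) outside, 4 thick, tops 26 above the table; 3 mm dividers make 4 cells in a row along x, each 45 x 48. Empty cells show a red dot on the floor. Jars in cells rise to 56 above the table. Origin: centre of the underside, z up; left or right of the robot, x within 0.3 rad of world x.
- cell0 (a point): Centre of the floor of cell 0 (6 above the table), counted from the tray's -x end; cells are 48.75 mm apart.
- cell1 (a point): Centre of the floor of cell 1 (6 above the table), counted from the tray's -x end; cells are 48.75 mm apart.
- cell2 (a point): Centre of the floor of cell 2 (6 above the table), counted from the tray's -x end; cells are 48.75 mm apart.
- cell3 (a point): Centre of the floor of cell 3 (6 above the table), counted from the tray's -x end; cells are 48.75 mm apart.
- jar_a: Round amber jar with a brass cap, 30 diameter, 50 tall, about 50 g, same radius over its full height; origin at the centre of its underside, z up the jar. Already packed: stands in one of the cells at the start; leave it.
- jar_b: Round amber jar with a brass cap, 30 diameter, 50 tall, about 50 g, same radius over its full height; origin at the centre of its underside, z up the jar. Already packed, as jar_a; leave it.
- spare_a: Round amber jar with a brass cap, 30 diameter, 50 tall, about 50 g, same radius over its full height; origin at the centre of its underside, z up the jar. Spare, standing on the table between the tray and the lids.
- spare_b: Round amber jar with a brass cap, 30 diameter, 50 tall, about 50 g, same radius over its full height; origin at the centre of its underside, z up the jar. Spare, as spare_a. Either spare may go in either empty cell.
- inner_lid: Inner lid, steel, loose, 0.22 kg: box open below, 214 (x) x 70 (y) x 57 tall, 3 thick, inside 208 x 64 x 54 deep: 4 mm clearance round the tray's walls. Origin: centre of its rim (lowest face), z up. Starts standing on the table (origin height 0), x within 0.3 rad of world x; seated, its rim rests on the plinth (origin height 6). Fits either way round.
- knob (a point): Point on the inner lid's square brass knob post (18 x 18, sides along the lid's x and y), 109 above the rim. The post rises from the lid's top to 121 above the rim, through the outer lid's collar; its top 34 mm stand free above the collar. Gripped here, the inner lid carries the outer lid along.
- outer_lid: Outer lid, navy with brass stripes, loose, 0.16 kg: plate 228 (x) x 84 (y), 4 thick, skirt hanging 14 below it, inside 222 x 78 (4 mm clearance to the inner lid). Origin: centre of the plate's underside, z up; nested, it lies 57 above the inner lid's rim, resting on it unfastened. Lifting it by the collar leaves the inner lid behind.
- collar (a point): On the axis of the outer lid's square black collar (40 x 40 outside, 28 x 28 inside, sides along the lid's x and y, 26 tall above the plate's top), 21 above the plate's underside, 9 below the collar's top. Grip across opposite flats; the knob's top is then 43 above this point, between the fingers.
- dish: White ceramic dish, 90 wide, 30 tall; bystander. Origin under its centre.
- canister: Pale wooden canister, 56 wide, 85 tall; bystander. Origin under its centre.
- carton: Cardboard carton 70 x 110 x 45 tall; bystander. Origin under its centre.
Things that resemble listed ones, but are neither listed nor needed, are in the scene too. Leave any grey or purple look-alike of the spare_a alone. There is more than one size of the inner_lid; the job needs the larger.

How it is judged:
By the outcome, as a careful person would: the job done as asked, in the order asked, and still so for the second after the job is handed in, while the arm keeps its last pose, push and grip.
It also fails if it takes over 72 s, if anything falls off the work surface, if the arm or the gripper's body presses on something with over 40 N, if the wrist force passes 120 N, or if a joint passes its speed limit or range.

## Working session

There is one attempt and no reset: what is moved stays moved. The work goes in short steps, Python scripts to look and compute and a tool call to move; the robot and the scene stay as the last step left them, time stands still between calls to the robot, and variables do not carry over. Pictures are saved under pics/ and viewed, about 8 in all and at most 12, crops included, and the job is handed in when it is done.

Besides the shell and the picture viewer there is one more tool, called after "Request:" as a command line: name --argument value ..., lists and objects as JSON in quotes. play_rows: Moves the arm, as the interface text tells. Its arguments: {"type":"object","properties":{"plan":{"type":"array","items":{"type":"object","properties":{"hand":{"type":"number"},"dx":{"type":"number"},"dy":{"type":"number"},"dz":{"type":"number"},"twist":{"type":"number"}}}},"newtons":{"type":"number"}},"required":["plan"]}

```bash
ls; mkdir -p pics
python3 - <<'E'
from cell import r, vision
import cv2, numpy as np
for n in("top","side"):
    p,d=vision.grab_frame(n); cv2.imwrite(f"pics/{n}0.png",p); np.save(f"{n}0.npy",d)
    i=vision.camera_info(n); print(n,i["intrinsics"],i["cam_to_world"],{k:v for k,v in i.items() if k not in("intrinsics","cam_to_world")}, (d==0).mean())
print(r.state())
E
```

```text
pics
top [[446.75240259   0.         319.31279819]
 [  0.         446.75240259 242.04541263]
 [  0.           0.           1.        ]] [[ 2.28794710e-02  9.80760716e-01 -1.93868379e-01  3.85862978e+02]
 [-9.99546899e-01  2.62345846e-02  1.47561231e-02  1.86510191e+01]
 [ 1.95582823e-02  1.93442925e-01  9.80916566e-01  1.03314509e+03]
 [ 0.00000000e+00  0.00000000e+00  0.00000000e+00  1.00000000e+00]] {} 0.004091796875
side [[492.59779485   0.         325.37464464]
 [  0.         492.59779485 241.83715393]
 [  0.           0.           1.        ]] [[ 9.98533905e-01  3.57082053e-02 -4.06812510e-02  5.31290319e+02]
 [-5.32772226e-02  5.15467581e-01 -8.55251256e-01 -9.21528218e+02]
 [-9.56962142e-03  8.56164761e-01  5.16614290e-01  6.32406631e+02]
 [ 0.00000000e+00  0.00000000e+00  0.00000000e+00  1.00000000e+00]] {} 0.00412109375
{'t': 0.1, 'joint_pos': array([ 1.28101283e+00,  1.26360529e-01, -4.05037291e-02,  1.40538641e+00,
       -7.16861496e-06,  1.57077215e+00]), 'dq': array([-0.00165904, -0.00113842,  0.00170388,  0.00191692,  0.0004846 ,
        0.0011077 ]), 'joint_efforts': array([ 1.44572823e-05, -4.36900127e+01,  3.53607059e+01,  1.36460492e-02,
        1.70736155e-05, -1.12792685e-05]), 'ee_pos': array([149.94540679, 502.86819355, 303.18632738]), 'orientation': array([[-4.08701543e-04,  2.85721283e-01,  9.58312674e-01],
       [-1.39575495e-03,  9.58311658e-01, -2.85721575e-01],
       [-9.99998942e-01, -1.45434451e-03,  7.13344194e-06]]), 'wrist_force': array([-0.58738051,  0.3811554 ,  0.36757464]), 'torque': array([-0.04858705, -0.02925546,  0.01092998]), 'width': 1.0076454790929998}
```

View pics/top0.png

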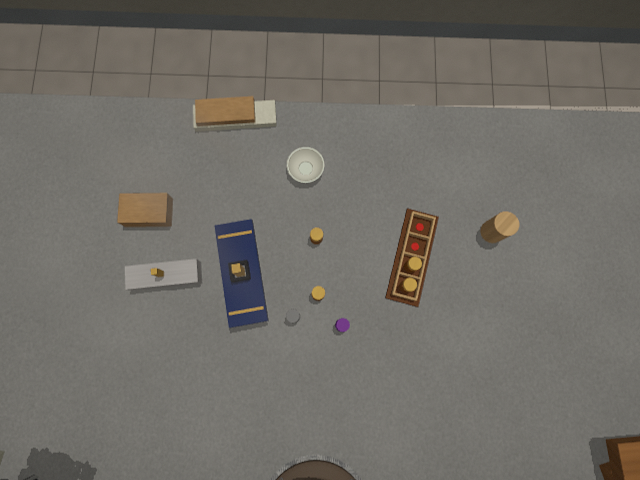

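View pics/side0.png

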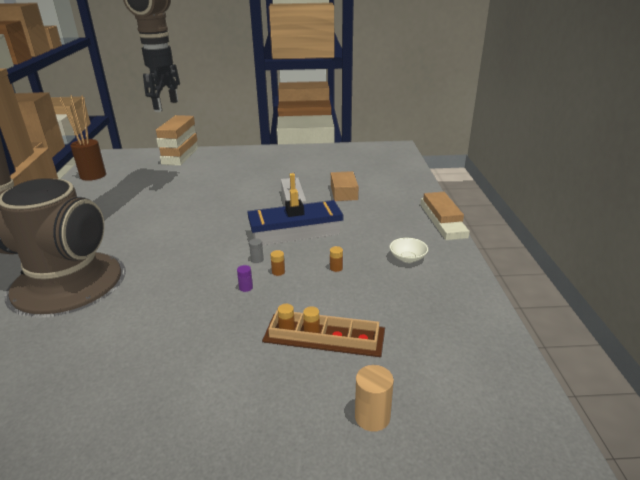

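```bash
cat > h.py <<'E'
import cv2, numpy as np
from cell import r, vision
def ray(n,uv,z):
    i=vision.camera_info(n);K=i["intrinsics"];T=i["cam_to_world"]
    d=T[:3,:3]@np.array([(uv[0]-K[0,2])/K[0,0],-(uv[1]-K[1,2])/K[1,1],-1]);c=T[:3,3]
    return c+d*(z-c[2])/d[2]
def proj(n,P):
    i=vision.camera_info(n);K=i["intrinsics"];T=i["cam_to_world"]
    p=T[:3,:3].T@(np.asarray(P,float)-T[:3,3]);return K[0,0]*p[0]/-p[2]+K[0,2],K[1,1]*-p[1]/-p[2]+K[1,2]
def hsv(p): return cv2.cvtColor(p,cv2.COLOR_BGR2HSV)
def blobs(m,amin):
    cs,_=cv2.findContours(m,cv2.RETR_EXTERNAL,cv2.CHAIN_APPROX_NONE)
    return [c for c in cs if cv2.contourArea(c)>=amin]
def rect(n,c,z):
    w=np.array([ray(n,q[0],z)[:2] for q in c],np.float32)
    return cv2.minAreaRect(w)
R={"red":((0,200,100),(6,255,255)),"brass":((17,120,150),(27,255,255)),"navy":((112,120,30),(125,255,160)),
   "plinth":((3,100,30),(14,255,110)),"wall":((10,60,130),(20,140,255))}
def mask(p,k): return cv2.inRange(hsv(p),*map(np.array,R[k]))
E
python3 - <<'E'
from h import *
for n in("top","side"):
    p=cv2.imread(f"pics/{n}0.png");h=hsv(p)
    if n=="top":
        for nm,u,v in[("cap",316,234),("red",415,246),("navy",240,250),("plinth",404,298),("wall",422,211),("knob",237,268),("collar",247,272)]: print(nm,h[v,u])
    for k,z,a in[("red",6,8),("brass",50,20),("navy",61,500),("plinth",6,200)]:
        for c in blobs(mask(p,k),a):
            x,y,w,hh=cv2.boundingRect(c);rr=rect(n,c,z);M=cv2.moments(c);ctr=(M['m10']/M['m00'],M['m01']/M['m00'])
            print(n,k,(x,y,w,hh),cv2.contourArea(c),"cen",ray(n,ctr,z)[:2].round(1),"rect",np.round(rr[0],1),np.round(rr[1],1),round(rr[2],1))
E
```

```text
cap [ 21 147 182]
red [  1 208 179]
navy [112 109  84]
plinth [ 15 138  72]
wall [ 19  18 115]
knob [ 20 139 176]
collar [165  11  46]
top red (412, 243, 7, 7) 31.5 cen [ 585.3 -221.4] rect [ 585.4 -221.8] [14.2 14.7] 89.0
top red (416, 223, 8, 8) 34.0 cen [ 632.3 -232.8] rect [ 632.7 -232.3] [15.1 15.7] 44.6
top brass (229, 307, 34, 8) 48.0 cen [424.3 162.4] rect [424.6 160.5] [ 5.4 72.5] 11.2
top brass (312, 286, 13, 13) 116.0 cen [467.7   4. ] rect [468.4   4.2] [26.3 26.4] 1.4
top brass (404, 278, 13, 13) 121.0 cen [ 490.9 -198.6] rect [ 491.  -198.8] [26.6 27. ] 1.4
top brass (151, 268, 6, 7) 22.0 cen [505.5 367.1] rect [505.6 367. ] [13.  10.9] 5.5
top brass (232, 264, 9, 9) 53.0 cen [516.4 187.1] rect [516.8 186.6] [17.9 17.6] 3.5
top brass (409, 256, 13, 14) 119.0 cen [ 538.5 -210.6] rect [ 539.3 -210.8] [26.9 29.6] 89.1
top brass (218, 231, 34, 7) 42.5 cen [593.5 193.1] rect [593.3 194.4] [ 5.3 74.6] 11.3
top brass (310, 228, 13, 12) 105.0 cen [599.3  11.2] rect [599.6  11.8] [25.3 27. ] 1.5
top plinth (600, 438, 27, 42) 539.5 cen [ 124.7 -644.1] rect [ 129.9 -643.3] [53.1 9
[... 707 characters left out ...]
.3] rect [467.5  -9.6] [40.4 27.3] 86.1
side brass (330, 247, 13, 11) 94.5 cen [598.7  -1.2] rect [598.3  -2.1] [41.4 26.7] 86.1
side brass (290, 173, 8, 33) 138.0 cen [503.2 323.7] rect [501.9 340.9] [ 19.1 211.1] 3.8
side navy (249, 201, 93, 31) 1271.5 cen [504.9 149.1] rect [507.9 157.1] [223.8 103. ] 11.6
side plinth (263, 327, 121, 30) 606.5 cen [ 570.4 -249.5] rect [ 559.7 -220. ] [ 78.7 219.4] 76.3
side plinth (71, 139, 34, 41) 928.5 cen [-206.7  721. ] rect [-218.8  741. ] [ 90.  424.2] 22.7
side plinth (278, 100, 53, 8) 217.5 cen [ 557.1 1346.8] rect [ 548.9 1351.2] [117.1 236.6] 87.6
side plinth (0, 21, 32, 43) 700.0 cen [-1713.8  3386.1] rect [-1816.   3554.8] [ 177.  2478.1] 26.8
```

Request:
play_rows --newtons 40 --plan '[{"hand": 60, "dx": 15, "dy": -16, "dz": -3, "twist": 0.007}, {"hand": 60, "dx": 30, "dy": -32, "dz": -5, "twist": 0.003}, {"hand": 60, "dx": 30, "dy": -33, "dz": -5, "twist": 0.003}, {"hand": 60, "dx": 30, "dy": -33, "dz": -5, "twist": 0.003}, {"hand": 60, "dx": 30, "dy": -33, "dz": -5, "twist": 0.003}, {"hand": 60, "dx": 30, "dy": -33, "dz": -5, "twist": 0.003}, {"hand": 60, "dx": 30, "dy": -33, "dz": -5, "twist": 0.003}, {"hand": 60, "dx": 30, "dy": -33, "dz": -5, "twist": 0.003}, {"hand": 60, "dx": 30, "dy": -33, "dz": -5, "twist": 0.003}, {"hand": 60, "dx": 30, "dy": -33, "dz": -5, "twist": 0.003}, {"hand": 60, "dx": 30, "dy": -33, "dz": -5, "twist": 0.003}, {"hand": 60, "dx": 30, "dy": -33, "dz": -5, "twist": 0.003}, {"hand": 60, "dx": 30, "dy": -33, "dz": -5, "twist": 0.003}, {"hand": 60, "dx": 30, "dy": -33, "dz": -5, "twist": 0.004}, {"hand": 60, "dx": 30, "dy": -33, "dz": -5}, {"hand": 60, "dx": 15, "dy": -15, "dz": -5}, {"hand": 60}, {"hand": 60}, {"hand": 60}]'

```text
$.plan[14]: bad value
```

Request:
play_rows --newtons 40 --plan '[{"hand": 60, "dx": 15, "dy": -16, "dz": -3, "twist": 0.007}, {"hand": 60, "dx": 30, "dy": -32, "dz": -5, "twist": 0.003}, {"hand": 60, "dx": 30, "dy": -33, "dz": -5, "twist": 0.003}, {"hand": 60, "dx": 30, "dy": -33, "dz": -5, "twist": 0.003}, {"hand": 60, "dx": 30, "dy": -33, "dz": -5, "twist": 0.003}, {"hand": 60, "dx": 30, "dy": -33, "dz": -5, "twist": 0.003}, {"hand": 60, "dx": 30, "dy": -33, "dz": -5, "twist": 0.003}, {"hand": 60, "dx": 30, "dy": -33, "dz": -5, "twist": 0.003}, {"hand": 60, "dx": 30, "dy": -33, "dz": -5, "twist": 0.003}, {"hand": 60, "dx": 30, "dy": -33, "dz": -5, "twist": 0.003}, {"hand": 60, "dx": 30, "dy": -33, "dz": -5, "twist": 0.003}, {"hand": 60, "dx": 30, "dy": -33, "dz": -5, "twist": 0.003}, {"hand": 60, "dx": 30, "dy": -33, "dz": -5, "twist": 0.003}, {"hand": 60, "dx": 30, "dy": -33, "dz": -5, "twist": 0.004}, {"hand": 60, "dx": 30, "dy": -33, "dz": -5, "twist": 0}, {"hand": 60, "dx": 15, "dy": -15, "dz": -5, "twist": 0}, {"hand": 60, "dx": 0, "dy": 0, "dz": 0, "twist": 0}, {"hand": 60, "dx": 0, "dy": 0, "dz": 0, "twist": 0}]'

```text
t: 2.35
ee_pos: [599.4, 11.9, 225.8]
orientation: [[-0.001, 0.24, 0.971], [0.0, 0.971, -0.24], [-1.0, 0.0, -0.001]]
wrist_force: [-0.1, -1.5, 0.5]
width: 0.765
```

Request:
play_rows --newtons 30 --plan '[{"hand": 60, "dx": 0, "dy": 0, "dz": -20, "twist": 0}, {"hand": 60, "dx": 0, "dy": 0, "dz": -30, "twist": 0}, {"hand": 60, "dx": 0, "dy": 0, "dz": -30, "twist": 0}, {"hand": 60, "dx": 0, "dy": 0, "dz": -30, "twist": 0}, {"hand": 60, "dx": 0, "dy": 0, "dz": -19, "twist": 0}, {"hand": 60, "dx": 0, "dy": 0, "dz": 0, "twist": 0}, {"hand": 255, "dx": 0, "dy": 0, "dz": 0, "twist": 0}, {"hand": 255, "dx": 0, "dy": 0, "dz": 0, "twist": 0}, {"hand": 255, "dx": 0, "dy": 0, "dz": 0, "twist": 0}, {"hand": 255, "dx": 0, "dy": 0, "dz": 0, "twist": 0}, {"hand": 255, "dx": 0, "dy": 0, "dz": 0, "twist": 0}, {"hand": 255, "dx": 0, "dy": 0, "dz": 20, "twist": 0}, {"hand": 255, "dx": 0, "dy": 0, "dz": 30, "twist": 0}, {"hand": 255, "dx": 0, "dy": 0, "dz": 20, "twist": 0}, {"hand": 255, "dx": 0, "dy": 0, "dz": 0, "twist": 0}]'

```text
t: 4.22
ee_pos: [601.0, 11.0, 168.8]
orientation: [[0.004, 0.241, 0.971], [0.0, 0.971, -0.241], [-1.0, 0.001, 0.004]]
wrist_force: [-0.3, -0.5, -1.3]
width: 0.337
```

Run:
```python
from h import *
a,_=vision.grab_frame("side");b,_=vision.grab_frame("top")
cv2.imwrite("pics/g1.png",np.hstack([cv2.resize(a[130:380,220:420],(400,500)),cv2.resize(b[170:370,250:410],(400,500))]))
```

```text
(no output)
```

View pics/g1.png

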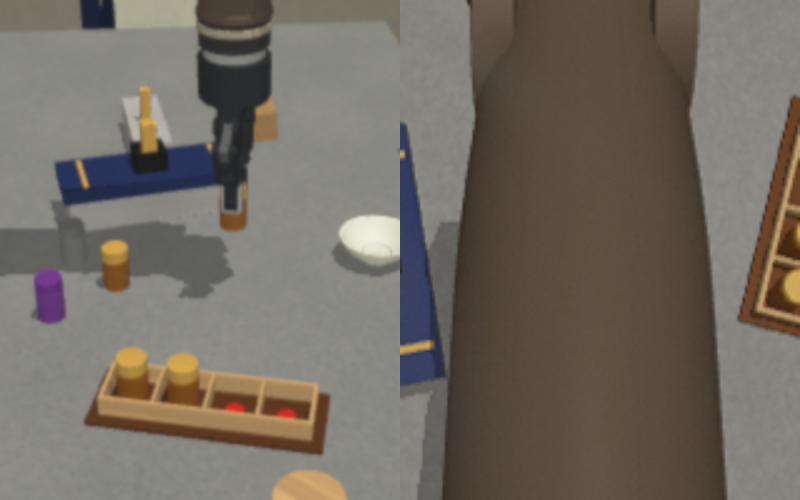

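Request:
play_rows --plan '[{"hand": 255, "dx": 2, "dy": -15, "dz": 0, "twist": 0}, {"hand": 255, "dx": 4, "dy": -30, "dz": 0, "twist": 0}, {"hand": 255, "dx": 4, "dy": -30, "dz": 0, "twist": 0}, {"hand": 255, "dx": 4, "dy": -30, "dz": 0, "twist": 0}, {"hand": 255, "dx": 4, "dy": -30, "dz": 0, "twist": 0}, {"hand": 255, "dx": 4, "dy": -30, "dz": 0, "twist": 0}, {"hand": 255, "dx": 4, "dy": -30, "dz": 0, "twist": 0}, {"hand": 255, "dx": 4, "dy": -30, "dz": 0, "twist": 0}, {"hand": 255, "dx": 2, "dy": -17, "dz": 0, "twist": 0}, {"hand": 255, "dx": 0, "dy": 0, "dz": 0, "twist": 0}, {"hand": 255, "dx": 0, "dy": 0, "dz": 0, "twist": 0}]'

```text
t: 5.7
ee_pos: [631.8, -230.3, 166.5]
orientation: [[-0.001, 0.24, 0.971], [0.001, 0.971, -0.24], [-1.0, 0.0, -0.001]]
wrist_force: [-0.4, 0.9, -0.2]
width: 0.339
```

Run:
```python
from h import *
a,_=vision.grab_frame("side");s=r.state();print(s["ee_pos"],s["orientation"][:,0])
P=np.array([632,-231.5]);
cv2.imwrite("pics/g2.png",cv2.resize(a[240:390,240:420],(720,600)))
```

```text
[ 631.88628173 -230.00687552  166.76124439] [-4.14895164e-04  4.22165017e-04 -9.99999825e-01]
```

View pics/g2.png

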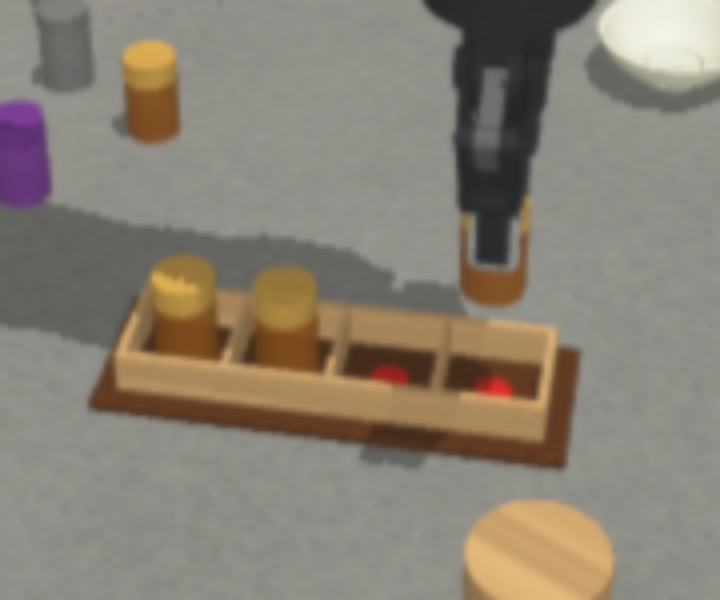

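Request:
play_rows --plan '[{"hand": 255, "dx": 0, "dy": 0, "dz": -20, "twist": 0}, {"hand": 255, "dx": 0, "dy": 0, "dz": -20, "twist": 0}, {"hand": 255, "dx": 0, "dy": 0, "dz": -12, "twist": 0}, {"hand": 255, "dx": 0, "dy": 0, "dz": -6, "twist": 0}, {"hand": 255, "dx": 0, "dy": 0, "dz": -5.5, "twist": 0}, {"hand": 255, "dx": 0, "dy": 0, "dz": 0, "twist": 0}, {"hand": 255, "dx": 0, "dy": 0, "dz": 0, "twist": 0}, {"hand": 140, "dx": 0, "dy": 0, "dz": 0, "twist": 0}, {"hand": 110, "dx": 0, "dy": 0, "dz": 0, "twist": 0}, {"hand": 110, "dx": 0, "dy": 0, "dz": 0, "twist": 0}, {"hand": 110, "dx": 0, "dy": 0, "dz": 10, "twist": 0}, {"hand": 110, "dx": 0, "dy": 0, "dz": 20, "twist": 0}, {"hand": 80, "dx": 0, "dy": 0, "dz": 30, "twist": 0}, {"hand": 60, "dx": 0, "dy": 0, "dz": 20, "twist": 0}]'

```text
t: 7.5
ee_pos: [632.4, -231.1, 185.8]
orientation: [[0.002, 0.24, 0.971], [-0.001, 0.971, -0.24], [-1.0, -0.0, 0.002]]
wrist_force: [0.6, 0.4, 0.1]
width: 0.763
```

Request:
play_rows --plan '[{"hand": 60, "dx": -10, "dy": 15, "dz": 0, "twist": 0}, {"hand": 60, "dx": -22, "dy": 30, "dz": 0, "twist": 0}, {"hand": 60, "dx": -22, "dy": 30, "dz": 0, "twist": 0}, {"hand": 60, "dx": -22, "dy": 30, "dz": 0, "twist": 0}, {"hand": 60, "dx": -22, "dy": 30, "dz": 0, "twist": 0}, {"hand": 60, "dx": -22, "dy": 30, "dz": 0, "twist": 0}, {"hand": 60, "dx": -22, "dy": 30, "dz": 0, "twist": 0}, {"hand": 60, "dx": -14, "dy": 25, "dz": 0, "twist": 0}, {"hand": 60, "dx": -8, "dy": 15, "dz": -10, "twist": 0}, {"hand": 60, "dx": 0, "dy": 0, "dz": -25, "twist": 0}, {"hand": 60, "dx": 0, "dy": 0, "dz": -25, "twist": 0}, {"hand": 60, "dx": 0, "dy": 0, "dz": -20, "twist": 0}, {"hand": 60, "dx": 0, "dy": 0, "dz": -6.5, "twist": 0}, {"hand": 60, "dx": 0, "dy": 0, "dz": 0, "twist": 0}, {"hand": 255, "dx": 0, "dy": 0, "dz": 0, "twist": 0}, {"hand": 255, "dx": 0, "dy": 0, "dz": 0, "twist": 0}, {"hand": 255, "dx": 0, "dy": 0, "dz": 0, "twist": 0}, {"hand": 255, "dx": 0, "dy": 0, "dz": 0, "twist": 0}, {"hand": 255, "dx": 0, "dy": 0, "dz": 0, "twist": 0}]'

```text
t: 9.88
ee_pos: [468.6, 4.1, 97.8]
orientation: [[0.002, 0.24, 0.971], [-0.0, 0.971, -0.24], [-1.0, 0.0, 0.002]]
wrist_force: [-0.6, -0.5, 6.2]
width: 0.336
```

Request:
play_rows --plan '[{"hand": 255, "dx": 0, "dy": 0, "dz": 20, "twist": 0}, {"hand": 255, "dx": 0, "dy": 0, "dz": 30, "twist": 0}, {"hand": 255, "dx": 7, "dy": -12, "dz": 30, "twist": 0}, {"hand": 255, "dx": 15, "dy": -29, "dz": 0, "twist": 0}, {"hand": 255, "dx": 15, "dy": -29, "dz": 0, "twist": 0}, {"hand": 255, "dx": 15, "dy": -29, "dz": 0, "twist": 0}, {"hand": 255, "dx": 15, "dy": -29, "dz": 0, "twist": 0}, {"hand": 255, "dx": 15, "dy": -29, "dz": 0, "twist": 0}, {"hand": 255, "dx": 15, "dy": -29, "dz": 0, "twist": 0}, {"hand": 255, "dx": 13, "dy": -25, "dz": 0, "twist": 0}, {"hand": 255, "dx": 7, "dy": -13, "dz": 0, "twist": 0}, {"hand": 255, "dx": 0, "dy": 0, "dz": 0, "twist": 0}, {"hand": 255, "dx": 0, "dy": 0, "dz": 0, "twist": 0}]'

```text
t: 11.5
ee_pos: [584.6, -219.1, 176.8]
orientation: [[-0.001, 0.24, 0.971], [0.001, 0.971, -0.24], [-1.0, 0.0, -0.001]]
wrist_force: [0.3, 0.7, -1.8]
width: 0.339
```

Run:
```python
from h import *
a,_=vision.grab_frame("side");s=r.state();print(s["ee_pos"],s["orientation"][:,0])
cv2.imwrite("pics/g3.png",cv2.resize(a[240:390,240:420],(720,600)))
```

```text
[ 584.61145559 -219.02885192  176.93812906] [-3.90736789e-04  3.90574906e-04 -9.99999847e-01]
```

View pics/g3.png

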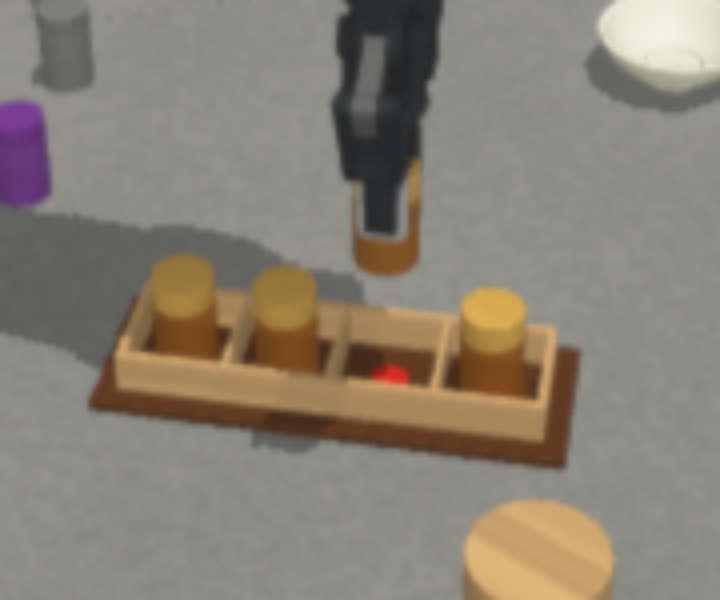

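Request:
play_rows --plan '[{"hand": 255, "dx": 0.5, "dy": -1, "dz": -20, "twist": 0}, {"hand": 255, "dx": 0, "dy": 0, "dz": -25, "twist": 0}, {"hand": 255, "dx": 0, "dy": 0, "dz": -15, "twist": 0}, {"hand": 255, "dx": 0, "dy": 0, "dz": -8, "twist": 0}, {"hand": 255, "dx": 0, "dy": 0, "dz": -5.5, "twist": 0}, {"hand": 255, "dx": 0, "dy": 0, "dz": 0, "twist": 0}, {"hand": 255, "dx": 0, "dy": 0, "dz": 0, "twist": 0}, {"hand": 140, "dx": 0, "dy": 0, "dz": 0, "twist": 0}, {"hand": 110, "dx": 0, "dy": 0, "dz": 0, "twist": 0}, {"hand": 110, "dx": 0, "dy": 0, "dz": 0, "twist": 0}, {"hand": 110, "dx": 0, "dy": 0, "dz": 10, "twist": 0}, {"hand": 110, "dx": 0, "dy": 0, "dz": 20, "twist": 0}, {"hand": 80, "dx": 0, "dy": 0, "dz": 30, "twist": 0}, {"hand": 60, "dx": 0, "dy": 10, "dz": 40, "twist": 0}, {"hand": 60, "dx": -5, "dy": 25, "dz": 40, "twist": 0}]'

```text
t: 13.42
ee_pos: [580.5, -186.2, 245.1]
orientation: [[0.001, 0.242, 0.97], [-0.0, 0.97, -0.242], [-1.0, -0.0, 0.001]]
wrist_force: [0.8, 0.6, -0.4]
width: 0.762
```

Request:
play_rows --plan '[{"hand": 60, "dx": -3, "dy": 15, "dz": 0, "twist": 0.02}, {"hand": 60, "dx": -6, "dy": 30, "dz": 0, "twist": 0.037}, {"hand": 60, "dx": -6, "dy": 30, "dz": 0, "twist": 0.037}, {"hand": 60, "dx": -6, "dy": 30, "dz": 0, "twist": 0.037}, {"hand": 60, "dx": -6, "dy": 30, "dz": 0, "twist": 0.037}, {"hand": 60, "dx": -6, "dy": 30, "dz": 0, "twist": 0.037}, {"hand": 60, "dx": -6, "dy": 30, "dz": 0, "twist": 0.037}, {"hand": 60, "dx": -6, "dy": 30, "dz": 0, "twist": 0.037}, {"hand": 60, "dx": -6, "dy": 30, "dz": 0, "twist": 0.037}, {"hand": 60, "dx": -6, "dy": 30, "dz": 0, "twist": 0.037}, {"hand": 60, "dx": -6, "dy": 30, "dz": 0, "twist": 0.037}, {"hand": 60, "dx": -6, "dy": 30, "dz": 0, "twist": 0.037}, {"hand": 60, "dx": -3, "dy": 17.5, "dz": 0, "twist": 0.014}, {"hand": 60, "dx": 0, "dy": 0, "dz": 0, "twist": 0}, {"hand": 60, "dx": 0, "dy": 0, "dz": 0, "twist": 0}]'

```text
t: 15.3
ee_pos: [508.6, 176.0, 243.3]
orientation: [[-0.0, -0.196, 0.981], [-0.001, 0.981, 0.196], [-1.0, -0.001, -0.0]]
wrist_force: [0.8, 0.7, -0.3]
width: 0.765
```

Run:
```python
from h import *
s=r.state();print(s["ee_pos"],s["orientation"][:,1],s["t"])
# knob faces: old pics, print pixel brass brightness regions
p=cv2.imread("pics/side0.png");m=mask(p,"brass")[170:225,240:345]
for c in blobs(m,3): print("side brass",np.array(cv2.boundingRect(c))+[240,170,0,0])
for P in[(509,177.5,121),(507.5,175,121),(424.6,160.5,61),(593.3,194.4,61)]: print(P,"side",np.round(proj("side",P),1),"top",np.round(proj("top",P),1))
a,_=vision.grab_frame("side");b,_=vision.grab_frame("top")
for c in blobs(mask(b,"red"),5):print("red",cv2.boundingRect(c))
for c in blobs(mask(b,"brass"),60):
    M=cv2.moments(c);print("jar",ray("top",(M['m10']/M['m00'],M['m01']/M['m00']),56)[:2].round(1))
o=cv2.imread("pics/top0.png")
hh=hsv(o);pl=cv2.inRange(hh,np.array((3,90,30)),np.array((20,255,110)));
c=max(blobs(pl[190:320,370:450],200),key=lambda c:cv2.boundingRect(c)[3])+[370,190];print("plinth",rect("top",c,6))
cv2.imwrite("pics/g4.png",np.hstack([cv2.resize(a[110:250,230:360],(400,430)),cv2.resize(o[210:340,200:320],(400,430),interpolation=cv2.INTER_NEAREST)]))
```

```text
[508.59644092 175.97118838 243.26510935] [-1.96189603e-01  9.80565850e-01 -5.03756959e-04] 15.3
side brass [258 210   6  14]
side brass [324 202   8  13]
side brass [290 173   8  33]
(509, 177.5, 121) side [294.3 189.5] top [234.6 267.2]
(507.5, 175, 121) side [293.7 189.9] top [235.8 267.9]
(424.6, 160.5, 61) side [261.1 215.6] top [244.8 310.2]
(593.3, 194.4, 61) side [328.5 207.1] top [233.7 233. ]
jar [ 490.3 -197.4]
jar [ 537.8 -209.3]
jar [ 585.  -221.5]
jar [ 631.5 -231.6]
plinth ((560.7954711914062, -214.48455810546875), (77.59769439697266, 220.75880432128906), 76.07759094238281)
```

View pics/g4.png

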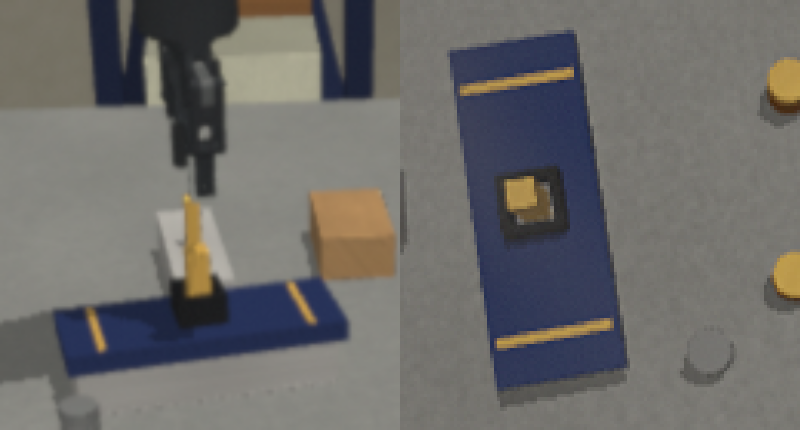

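Request:
play_rows --newtons 80 --plan '[{"hand": 60, "dx": -1, "dy": -1.5, "dz": -20, "twist": 0}, {"hand": 60, "dx": 0, "dy": 0, "dz": -25, "twist": 0}, {"hand": 60, "dx": 0, "dy": 0, "dz": -20, "twist": 0}, {"hand": 60, "dx": 0, "dy": 0, "dz": -10, "twist": 0}, {"hand": 60, "dx": 0, "dy": 0, "dz": -4.4, "twist": 0}, {"hand": 60, "dx": 0, "dy": 0, "dz": 0, "twist": 0}, {"hand": 150, "dx": 0, "dy": 0, "dz": 0, "twist": 0}, {"hand": 180, "dx": 0, "dy": 0, "dz": 0, "twist": 0}, {"hand": 255, "dx": 0, "dy": 0, "dz": 0, "twist": 0}, {"hand": 255, "dx": 0, "dy": 0, "dz": 0, "twist": 0}, {"hand": 255, "dx": 0, "dy": 0, "dz": 0, "twist": 0}, {"hand": 255, "dx": 0, "dy": 0, "dz": 0, "twist": 0}, {"hand": 255, "dx": 0, "dy": 0, "dz": 0, "twist": 0}]'

```text
t: 17.02
ee_pos: [507.7, 175.3, 164.4]
orientation: [[0.001, -0.197, 0.98], [0.001, 0.98, 0.197], [-1.0, 0.0, 0.001]]
wrist_force: [-0.6, 2.1, 5.0]
width: 0.198
```

Request:
play_rows --plan '[{"hand": 255, "dx": 0, "dy": 0, "dz": 3, "twist": 0}, {"hand": 255, "dx": 0, "dy": 0, "dz": 7, "twist": 0}, {"hand": 255, "dx": 0, "dy": 0, "dz": 10, "twist": 0}, {"hand": 255, "dx": 0, "dy": 0, "dz": 15, "twist": 0}, {"hand": 255, "dx": 0, "dy": 0, "dz": 15, "twist": 0}, {"hand": 255, "dx": 0, "dy": 0, "dz": 15, "twist": 0}, {"hand": 255, "dx": 0, "dy": 0, "dz": 15, "twist": 0}, {"hand": 255, "dx": 0, "dy": 0, "dz": 12, "twist": 0}, {"hand": 255, "dx": 0, "dy": 0, "dz": 6, "twist": 0}, {"hand": 255, "dx": 0, "dy": 0, "dz": 2, "twist": 0}, {"hand": 255, "dx": 0, "dy": 0, "dz": 0, "twist": 0}, {"hand": 255, "dx": 0, "dy": 0, "dz": 0, "twist": 0}]'

```text
t: 18.52
ee_pos: [507.3, 175.0, 263.4]
orientation: [[-0.001, -0.197, 0.98], [-0.0, 0.98, 0.197], [-1.0, -0.0, -0.001]]
wrist_force: [0.3, 0.3, -4.6]
width: 0.193
```

Run:
```python
from h import *
s=r.state();print(s["ee_pos"],s["orientation"][:,0],s["wrist_force"],s["torque"])
a,_=vision.grab_frame("side")
cv2.imwrite("pics/g5.png",cv2.resize(a[90:240,210:390],(720,600)))
```

```text
[507.32188186 175.03531632 263.44129317] [-9.41587678e-04 -3.27429787e-04 -9.99999503e-01] [ 0.30135388  0.30014642 -4.58689996] [-0.00549757  0.02556582  0.03317058]
```

View pics/g5.png

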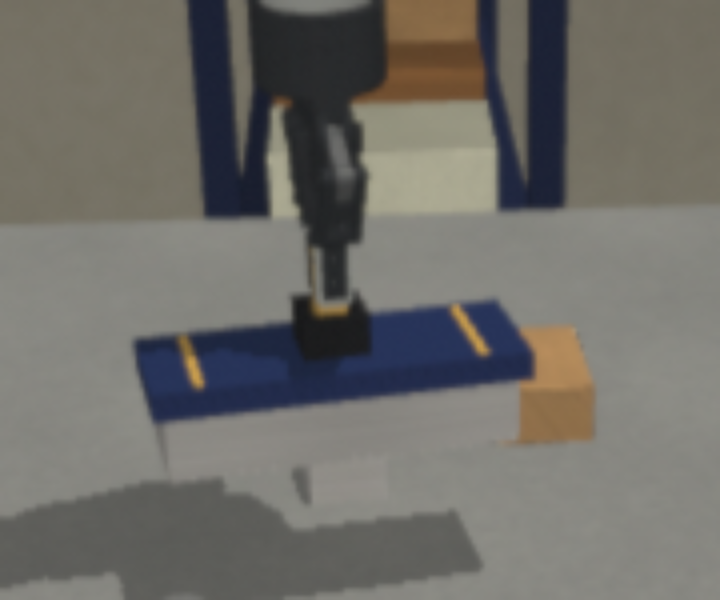

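Request:
play_rows --plan '[{"hand": 255, "dx": 1, "dy": -7, "dz": 0, "twist": -0.01}, {"hand": 255, "dx": 2, "dy": -15, "dz": 0, "twist": -0.02}, {"hand": 255, "dx": 4, "dy": -25, "dz": 0, "twist": -0.03}, {"hand": 255, "dx": 4, "dy": -28, "dz": 0, "twist": -0.03}, {"hand": 255, "dx": 4, "dy": -28, "dz": 0, "twist": -0.03}, {"hand": 255, "dx": 4, "dy": -28, "dz": 0, "twist": -0.03}, {"hand": 255, "dx": 4, "dy": -28, "dz": 0, "twist": -0.03}, {"hand": 255, "dx": 4, "dy": -28, "dz": 0, "twist": -0.03}, {"hand": 255, "dx": 4, "dy": -28, "dz": 0, "twist": -0.03}, {"hand": 255, "dx": 4, "dy": -28, "dz": 0, "twist": -0.03}, {"hand": 255, "dx": 4, "dy": -28, "dz": 0, "twist": -0.03}, {"hand": 255, "dx": 4, "dy": -28, "dz": 0, "twist": -0.03}, {"hand": 255, "dx": 4, "dy": -28, "dz": 0, "twist": -0.03}, {"hand": 255, "dx": 3, "dy": -28, "dz": 0, "twist": -0.03}, {"hand": 255, "dx": 2.5, "dy": -20, "dz": 0, "twist": -0.03}, {"hand": 255, "dx": 1, "dy": -10, "dz": 0, "twist": -0.02}, {"hand": 255, "dx": 0, "dy": -5, "dz": 0, "twist": -0.001}, {"hand": 255, "dx": 0, "dy": 0, "dz": 0, "twist": 0}, {"hand": 255, "dx": 0, "dy": 0, "dz": 0, "twist": 0}, {"hand": 255, "dx": 0, "dy": 0, "dz": 0, "twist": 0}]'

```text
t: 21.08
ee_pos: [561.0, -214.3, 264.1]
orientation: [[0.0, 0.24, 0.971], [0.0, 0.971, -0.24], [-1.0, 0.0, 0.0]]
wrist_force: [1.5, -0.3, -4.8]
width: 0.193
```

Run:
```python
from h import *
s=r.state();print(s["ee_pos"],s["orientation"],s["wrist_force"])
a,_=vision.grab_frame("side")
b,_=vision.grab_frame("top")
cv2.imwrite("pics/g6.png",np.hstack([cv2.resize(a[190:390,220:420],(400,400)),cv2.resize(b[170:350,350:530],(400,400))]))
```

```text
[ 561.04977433 -214.3091104   264.1002689 ] [[ 6.56276912e-05  2.39544321e-01  9.70885428e-01]
 [ 5.96546826e-05  9.70885427e-01 -2.39544325e-01]
 [-9.99999996e-01  7.36386031e-05  4.94270285e-05]] [ 1.54097332 -0.32706935 -4.83139197]
```

View pics/g6.png

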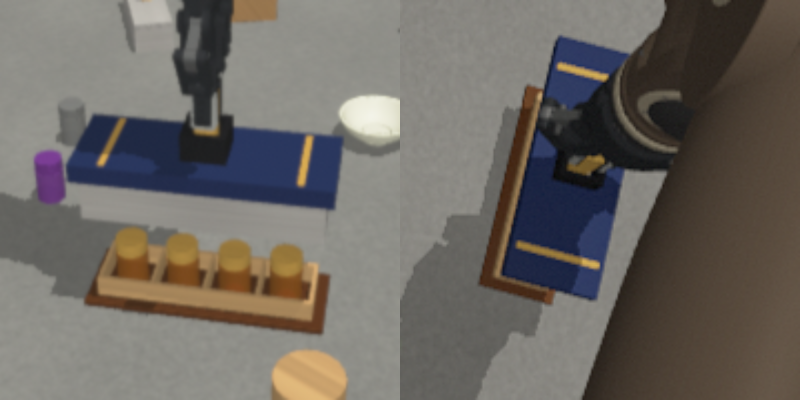

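Run:
```python
from h import *
c,s=np.cos(-.2435),np.sin(-.2435)
W=lambda x,y,z:(561+c*x-s*y,-214.3+s*x+c*y,z)
print("pred rim near corners",[np.round(proj("side",W(x,-35,100.5)),1) for x in(-107,107)])
print("pred outer skirt near corners",[np.round(proj("side",W(x,-42,147.5)),1) for x in(-114,114)])
print("tray wall near corners",[np.round(proj("side",W(x,-28,26)),1) for x in(-100,100)], "plinth",[np.round(proj("side",W(x,-39,6)),1) for x in(-111,111)])
a,_=vision.grab_frame("side");h=hsv(a)
g=cv2.cvtColor(a,cv2.COLOR_BGR2GRAY)
for v in(288,296): print(v,"L",g[v,255:270].tolist())
for v in(298,304): print(v,"R",g[v,375:392].tolist(),)
print("plinth R",[hsv(a)[350,u].tolist() for u in range(376,390,2)]) 
b=mask(a,"plinth")[300:380,250:400];cc=max(blobs(b,50),key=cv2.contourArea)[:,0]+[250,300];print("plinth extreme",cc[cc[:,0].argmin()],cc[cc[:,0].argmax()],cc[cc[:,1].argmax()])
```

```text
pred rim near corners [array([260.4, 297.4]), array([381.8, 311.1])]
pred outer skirt near corners [array([253.1, 277.4]), array([387.2, 291.7])]
tray wall near corners [array([268.3, 327.6]), array([376.2, 340.9])] plinth [array([261.7, 339. ]), array([381.2, 354.3])]
288 L [145, 144, 144, 145, 146, 146, 146, 147, 147, 146, 146, 147, 146, 147, 146]
296 L [98, 98, 99, 101, 105, 125, 144, 145, 146, 146, 147, 146, 146, 146, 146]
298 R [150, 150, 150, 150, 150, 150, 150, 144, 123, 137, 143, 142, 144, 144, 145, 144, 143]
304 R [146, 145, 146, 146, 146, 146, 145, 140, 138, 143, 146, 146, 146, 144, 144, 146, 148]
plinth R [[12, 159, 101], [11, 168, 97], [11, 161, 98], [18, 31, 122], [30, 12, 145], [30, 11, 142], [30, 12, 146]]
plinth extreme [263 338] [383 336] [377 356]
```

Request:
play_rows --plan '[{"hand": 255, "dx": 0, "dy": -0.3, "dz": -6, "twist": 0}, {"hand": 255, "dx": 0, "dy": 0, "dz": -12, "twist": 0}, {"hand": 255, "dx": 0, "dy": 0, "dz": -12, "twist": 0}, {"hand": 255, "dx": 0, "dy": 0, "dz": -10, "twist": 0}, {"hand": 255, "dx": 0, "dy": 0, "dz": -8, "twist": 0}, {"hand": 255, "dx": 0, "dy": 0, "dz": -8, "twist": 0}, {"hand": 255, "dx": 0, "dy": 0, "dz": -8, "twist": 0}, {"hand": 255, "dx": 0, "dy": 0, "dz": -4, "twist": 0}, {"hand": 255, "dx": 0, "dy": 0, "dz": 0, "twist": 0}, {"hand": 255, "dx": 0, "dy": 0, "dz": 0, "twist": 0}]'

```text
t: 22.48
ee_pos: [561.2, -215.3, 196.3]
orientation: [[0.001, 0.24, 0.971], [-0.0, 0.971, -0.24], [-1.0, -0.0, 0.001]]
wrist_force: [0.2, -0.0, -4.0]
width: 0.196
```

Request:
play_rows --plan '[{"hand": 255, "dx": 0, "dy": 0, "dz": -3, "twist": 0}, {"hand": 255, "dx": 0, "dy": 0, "dz": -3, "twist": 0}, {"hand": 255, "dx": 0, "dy": 0, "dz": -3, "twist": 0}, {"hand": 255, "dx": 0, "dy": 0, "dz": -3, "twist": 0}, {"hand": 255, "dx": 0, "dy": 0, "dz": -3, "twist": 0}, {"hand": 255, "dx": 0, "dy": 0, "dz": -3, "twist": 0}, {"hand": 255, "dx": 0, "dy": 0, "dz": 0, "twist": 0}, {"hand": 255, "dx": 0, "dy": 0, "dz": 0, "twist": 0}]'

```text
t: 23.48
ee_pos: [561.1, -215.2, 178.1]
orientation: [[0.0, 0.24, 0.971], [-0.0, 0.971, -0.24], [-1.0, -0.0, 0.0]]
wrist_force: [0.5, -0.3, -4.1]
width: 0.196
```

Request:
play_rows --plan '[{"hand": 255, "dx": 0, "dy": 0, "dz": -2, "twist": 0}, {"hand": 255, "dx": 0, "dy": 0, "dz": -2, "twist": 0}, {"hand": 255, "dx": 0, "dy": 0, "dz": -2, "twist": 0}, {"hand": 255, "dx": 0, "dy": 0, "dz": -1, "twist": 0}, {"hand": 255, "dx": 0, "dy": 0, "dz": -0.5, "twist": 0}, {"hand": 255, "dx": 0, "dy": 0, "dz": 0, "twist": 0}, {"hand": 255, "dx": 0, "dy": 0, "dz": 0, "twist": 0}]'

```text
t: 24.35
ee_pos: [561.1, -215.2, 170.5]
orientation: [[0.0, 0.24, 0.971], [-0.0, 0.971, -0.24], [-1.0, -0.0, 0.0]]
wrist_force: [-0.5, 0.3, -4.1]
width: 0.194
```

Request:
play_rows --plan '[{"hand": 255, "dx": 0, "dy": 0, "dz": -0.5, "twist": 0}, {"hand": 255, "dx": 0, "dy": 0, "dz": -0.5, "twist": 0}, {"hand": 255, "dx": 0, "dy": 0, "dz": 0, "twist": 0}, {"hand": 255, "dx": 0, "dy": 0, "dz": 0, "twist": 0}]'

```text
t: 24.85
ee_pos: [561.1, -215.1, 170.4]
orientation: [[0.001, 0.24, 0.971], [-0.0, 0.971, -0.24], [-1.0, 0.0, 0.001]]
wrist_force: [-3.1, 2.2, 5.0]
width: 0.193
```

Request:
play_rows --newtons 50 --plan '[{"hand": 190, "dx": 0, "dy": 0, "dz": 0, "twist": 0}, {"hand": 120, "dx": 0, "dy": 0, "dz": 0, "twist": 0}, {"hand": 60, "dx": 0, "dy": 0, "dz": 0, "twist": 0}, {"hand": 60, "dx": 0, "dy": 0, "dz": 0, "twist": 0}, {"hand": 60, "dx": 0, "dy": 0, "dz": 0, "twist": 0}]'

```text
t: 25.48
ee_pos: [561.0, -215.2, 169.4]
orientation: [[-0.0, 0.24, 0.971], [0.0, 0.971, -0.24], [-1.0, -0.0, -0.0]]
wrist_force: [-0.1, -0.1, 0.0]
width: 0.765
```

Run:
```python
from h import *
s=r.state();print(s["ee_pos"],s["width"],s["wrist_force"])
a,_=vision.grab_frame("side")
c,sn=np.cos(-.2435),np.sin(-.2435)
W=lambda x,y,z:(561+c*x-sn*y,-214.8+sn*x+c*y,z)
for x in(-107,107):print("rim seated",np.round(proj("side",W(x,-35,6)),1))
for x in(-114,114):print("skirt bottom",np.round(proj("side",W(x,-42,49)),1))
cv2.imwrite("pics/g7.png",cv2.resize(a[210:390,230:410],(600,600)))
```

```text
[ 561.02100139 -215.21870401  169.41333378] 0.7647824923084512 [-0.10326905 -0.08235352  0.04898487]
rim seated [264.4 338. ]
rim seated [379.2 352.6]
skirt bottom [257.8 322.2]
skirt bottom [384.1 337.6]
```

View pics/g7.png

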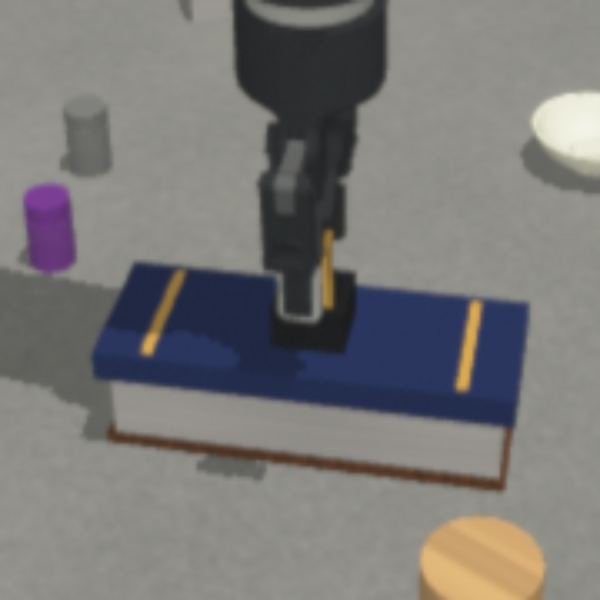

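Request:
play_rows --plan '[{"hand": 60, "dx": 0, "dy": 0, "dz": -8, "twist": 0}, {"hand": 60, "dx": 0, "dy": 0, "dz": -8, "twist": 0}, {"hand": 60, "dx": 0, "dy": 0, "dz": -7, "twist": 0}, {"hand": 60, "dx": 0, "dy": 0, "dz": -4.5, "twist": 0}, {"hand": 60, "dx": 0, "dy": 0, "dz": 0, "twist": 0}, {"hand": 110, "dx": 0, "dy": 0, "dz": 0, "twist": 0}, {"hand": 130, "dx": 0, "dy": 0, "dz": 0, "twist": 0}, {"hand": 255, "dx": 0, "dy": 0, "dz": 0, "twist": 0}, {"hand": 255, "dx": 0, "dy": 0, "dz": 0, "twist": 0}, {"hand": 255, "dx": 0, "dy": 0, "dz": 0, "twist": 0}, {"hand": 255, "dx": 0, "dy": 0, "dz": 0, "twist": 0}, {"hand": 255, "dx": 0, "dy": 0, "dz": 0, "twist": 0}]'

```text
t: 27.02
ee_pos: [561.3, -215.3, 142.6]
orientation: [[0.001, 0.24, 0.971], [-0.0, 0.971, -0.24], [-1.0, -0.0, 0.001]]
wrist_force: [-0.4, 0.2, 5.5]
width: 0.459
```

Request:
play_rows --plan '[{"hand": 255, "dx": 0, "dy": 0, "dz": 2, "twist": 0}, {"hand": 255, "dx": 0, "dy": 0, "dz": 3, "twist": 0}, {"hand": 255, "dx": 0, "dy": 0, "dz": 5, "twist": 0}, {"hand": 255, "dx": 0, "dy": 0, "dz": 8, "twist": 0}, {"hand": 255, "dx": 0, "dy": 0, "dz": 10, "twist": 0}, {"hand": 255, "dx": 0, "dy": 0, "dz": 12, "twist": 0}, {"hand": 255, "dx": 0, "dy": 0, "dz": 12, "twist": 0}, {"hand": 255, "dx": 0, "dy": 0, "dz": 12, "twist": 0}, {"hand": 255, "dx": 0, "dy": 0, "dz": 12, "twist": 0}, {"hand": 255, "dx": 0, "dy": 0, "dz": 10, "twist": 0}, {"hand": 255, "dx": 0, "dy": 0, "dz": 8, "twist": 0}, {"hand": 255, "dx": 0, "dy": 0, "dz": 4, "twist": 0}, {"hand": 255, "dx": 0, "dy": 0, "dz": 2, "twist": 0}, {"hand": 255, "dx": 0, "dy": 0, "dz": 0, "twist": 0}, {"hand": 255, "dx": 0, "dy": 0, "dz": 0, "twist": 0}, {"hand": 255, "dx": 0, "dy": 0, "dz": 0, "twist": 0}, {"hand": 255, "dx": 0, "dy": 0, "dz": 0, "twist": 0}]'

```text
t: 29.15
ee_pos: [561.0, -215.2, 241.9]
orientation: [[-0.0, 0.24, 0.971], [0.0, 0.971, -0.24], [-1.0, 0.0, -0.0]]
wrist_force: [0.1, -0.0, -2.8]
width: 0.456
```

Run:
```python
from h import *
s=r.state();print(s["ee_pos"],s["width"],s["wrist_force"],abs(s["dq"]).max())
a,_=vision.grab_frame("side")
cv2.imwrite("pics/g8.png",cv2.resize(a[170:390,220:440],(600,600)))
```

```text
[ 560.97480165 -215.19043994  241.8737666 ] 0.45645303118669883 [ 0.05842374 -0.03201083 -2.80330772] 0.001989411738245034
```

View pics/g8.png

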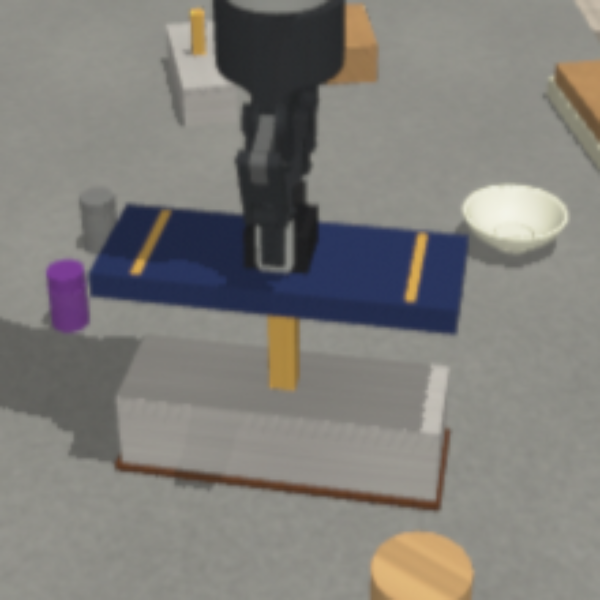

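```bash
python3 -c "
from cell import r
print(r.close_job())"
```

```text
the job is handed in; nothing more can be done
None
```

The sampler is complete and I've handed the job in, at about 29 s on the robot's clock.

- **Jars:** The two spares stand in the two empty cells, 2 and 3. A top view after placing them showed all four caps within about 2 mm of their cells. The packed jars moved 1–2 mm at most in that measurement, which is within the camera error.
- **Double lid:** I lifted it by the knob and lowered it slowly. It met the plinth 6 mm above its pick-up height, as expected for fully seated, and I then let go. The picture showed the same thin strip of plinth along its front and right edges.
- **Outer lid:** I gripped it by the collar and raised it about 99 mm. The last picture shows it level and clear of the knob, with the inner lid still seated. The arm was still, with joint speeds below 0.002 rad/s.
- **Bystanders:** The dish, canister and carton looked undisturbed in that picture, judged by eye.

The final wrist force was about 2.8 N, against roughly 1.6 N for the outer lid alone. The same sensor also read about 1 N high when I lifted the double lid, so I put this down to sensor offset. The picture shows nothing else was lifted. No check failed.

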